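# Lift the blade cassette out of the fruit slicer

## Task

Take the blade cassette out of the fruit slicer for washing: wind the wing key on its deck clockwise (seen from above), in repeated partial turns, as far as it will go, which draws the bolt back off the cassette. Then pinch the cassette's two side catches together with the fingers, lift it straight out and finish while still holding it up by the pinched catches, level and still, about 10 cm above its seat, touching nothing else. Leave the bowl, tub and can on the bench where they are.

Things in the scene. Friction and masses are not known exactly. Their poses are not given: they have to be found in the camera images.
- slicer: Bench fruit slicer, fixed: bright metal block x -165 to +85, y -85 to +85 mm, flat deck 80 mm above the bench; white motor case with orange top (72 mm high) at x +85 to +165. Origin on the bench, under the centre of the cassette slot. z up; x along the cassette (key on the -x side), y across it (catches face +y and -y). Slot floor 45 mm above the bench; 1 to 2 mm play round the cassette.
- key (a joint): Turn of the wing key, rad: 0 = run down, grows clockwise seen from above, stops at 2.7; starts between 0 and 0.35. Spring and brake resist with up to 0.13 N m (a grip of 40 N turns it well); the key stays where it is left. It draws the bolt back 6.5 mm per rad, clear of the cassette from about 2.0 rad.
- key_grip (a point): On the key's upright axis at the height to grip, 112 mm above the bench, 108 mm from the slicer's origin along its -x. Turns with the key: x axis along the wings, y across them, z up. The flat upright wings are 52 mm long, 8 mm thick, 18 to 42 mm above the deck, on a stem of 18 mm diameter.
- bolt (a joint): Draw-back of the flat steel bolt lying over the cassette's end nearest the key, m: 0 = 12 mm over the cassette, 0.013 = clear, about 0.0175 with the key fully wound. Moves only with the key. Bolt 30 x 28 x 6 mm, top 12 mm above the deck, as are its two guides.
- cassette: Grey plastic blade cassette, loose, about 0.3 kg: frame 120 (x) x 50 (y) x 39 mm (z) with upright steel blades, in the slicer's slot. Origin: centre of its underside, 45 mm above the bench when seated; its rim is then 4 mm above the deck. Axes as the slicer's, z up. Only the catches and a post between them (18 x 14 mm, top 75 mm above the origin) stand above the rim.
- catch_grip (a point): Midway between the cassette's two catches at the height to grip, 65 mm above its underside (110 mm above the bench when seated); axes as the cassette's. The catches are upright tabs 18 mm wide (x), 4 mm thick, standing 46 mm above the rim, outer faces 48 mm apart in y at rest, 30 mm when fully pinched. Barbs at their feet hook under the deck's edge until they are pinched.
- catch_l (a joint): Inward travel of the catch on the cassette's +y side, m: 0 at rest, 0.009 fully pinched (stop); freed from about 0.005. Sprung outward: 2.4 N at rest, 6 N at the stop; springs back when let go.
- catch_r (a joint): The same for the catch on the -y side.
- bowl: Steel bowl, 150 mm wide, 70 mm high, with an orange in it; origin under its centre. To be left alone.
- tub: Open white plastic tub 150 x 110 x 55 mm; origin under its centre. To be left alone.
- can: Upright can, 60 mm diameter, 120 mm high; origin under its centre. To be left alone.
There are look-alikes about, which are no part of the job. What is shaped like the cassette but orange or purple is not meant.

How it is judged:
By the outcome, as a careful person would: the job done as asked, in the order asked, and still so for the second after the job is handed in, while the arm keeps its last pose, push and grip.
It also fails if it takes over 54 s, if anything falls off the work surface, if the arm or the gripper's body presses on something with over 40 N, if the wrist force passes 120 N, or if a joint passes its speed limit or range.

## Robot

A 7-joint arm with a two-finger parallel gripper is mounted at the origin on the work surface. World frame = base frame: x ahead of the robot, y to its left, z up, the work surface at z = 0. Lengths are in m, angles in degrees, forces in N, time in s.
With the tool pointing down it reaches from about 0.4 to 0.875 m from the base axis. Payload 4.4 kg.
Tool frame: the origin (TCP) lies between the finger pads; the fingertips stand 22 mm ahead of it and the grasp point (between the pads) lies 3 mm ahead of it; z points along the fingers, y is the line along which they close (so a half turn about z gives the same grasp; the last joint's range is limited). The gripper opens to 85 mm and grips with 20 to 120 N. Pads are 22 mm wide; open, the fingers measure 114 mm over their backs; the gripper's body (76 mm by 85 mm) begins 54 mm behind the grasp point. The pads swing forward as they close: fully open they stand 13 mm farther back than shut.
Start: joints at [70.886, 36.005, 2.206, 86.941, -1.547, 57.084, -1.146], TCP at [0.172, -0.627, 0.253] pointing down, gripper open.
Joint ranges: [-175.42, 175.42], [-21.48, 121.26], [-71.46, 75.88], [10.55, 141.38], [-63.04, 243.04], [13.31, 113.54], [-168.57, 168.57]. Speed limits (degrees/s): [147.25, 147.25, 180, 180, 180, 180, 180].

## Interface

Orientations are given as [roll, pitch, yaw] about the fixed x, y, z axes, in that order (R = Rz(yaw) Ry(pitch) Rx(roll)).
In Python, from rig import manip gives the robot as it stands.
- The arm moves only by the tool play_rows, never from a script. Its argument "moves" is a list that holds one entry, the list of rows, each a list of 5 numbers: the opening, from -1 (shut) to 1 (fully open), then the shift along the tool's x, y, z in cm, then the turn about the tool's z in rad. A call has exactly 8 rows; each row shifts and turns the commanded pose from where the row before left it, along the tool's axes as they then stand; what a row does not reach is not made up. A row lasts 1/8 s, in which the tool goes at most 62.5 mm and 10.7 degrees, less where a joint would pass 70% of its speed; a pose out of reach is approached as far as the arm can. A call is refused whole if a number of a shift passes 6.25 or a number of a turn 0.188, either way. A call with a gripper value outside its range is refused whole. The fingers move at their own pace and stop on an object; "grip_force" is the grip in N (left out, the last holds). Time passes only in rows, so rows that do not move let the fingers close, or fill a call up. It gives the time, the measured TCP pose, the force, the opening and the grip force at its end, in the units of the state.
- manip.get_obs(): the state, without advancing time (a new reading comes with each control period).
- manip.read_camera(name): name is "scene" or "top"; returns a dict with "image" (480x640x3 uint8, red, green, blue), "mtx" (3x3 intrinsics, pixels), "dist" ([k1, k2, p1, p2, k3] as OpenCV has them; the pictures are not rectified), "camera_from_world" (4x4, takes a point from world to camera coordinates). Camera axes: x right, y down, z forward; pixel columns grow to the right and rows downward; lengths in m; the calibration is good to about 2 mm. A picture is of the moment at which its call begins. There is no depth.
- manip.sign_off(): hands the job in; it is judged then, once.
The state is a dict: "time_s": time; "joint_pos": joint angles; "joint_vel": joint speeds; "tau": joint torques, N m; "ee_pos": TCP position; "tool_rot": TCP orientation; "wrist_force": force on the tool from outside, world axes, zero at the start; "torque": the same for the moment, N m; "opening": finger opening in m; "finger_force": force on a finger pad.
Only numpy, scipy, OpenCV 4.12 (cv2) and the standard library are available. Lean on these libraries where they do the work, as an engineer would, in place of code of your own. Each camera call takes 0.05 s, during which the arm holds its last target. There are 200 camera calls.

## Working session

There is one attempt and no reset: what is moved stays moved. The work goes in short steps, Python scripts to look and compute and a tool call to move; the robot and the scene stay as the last step left them, time stands still between calls to the robot, and variables do not carry over. Pictures are saved under pics/ and viewed, at most 10 in all, crops included, and the job is handed in when it is done.

Besides the shell and the picture viewer there is one more tool, called after "Call:" as a command line: name --argument value ..., lists and objects as JSON in quotes. play_rows: Moves the arm, as the interface text tells. Its arguments: {"type":"object","properties":{"moves":{"type":"array"},"grip_force":{"type":"number"}},"required":["moves"]}

```bash
mkdir -p pics
python3 - <<'E'
from rig import manip
import cv2
o=manip.get_obs();print({k:o[k] for k in('time_s','ee_pos','tool_rot','opening')})
for n in('scene','top'):
    c=manip.read_camera(n);cv2.imwrite(f'pics/{n}0.png',c['image'][:,:,::-1]);print(n,c['mtx'],c['dist'],c['camera_from_world'])
E
```

```text
{'time_s': 0.0, 'ee_pos': array([ 0.17185508, -0.62625734,  0.25237675]), 'tool_rot': array([-1.79890462e+02,  1.01316655e-03,  1.53408185e+01]), 'opening': 0.08548263545091597}
scene [[562.17630856   0.         312.65765866]
 [  0.         562.17630856 237.8220679 ]
 [  0.           0.           1.        ]] [-0.16966651  0.          0.          0.          0.        ] [[ 0.64152262  0.76696644  0.01453337 -0.37140627]
 [ 0.65899748 -0.54131755 -0.52220458 -0.33844506]
 [-0.39264621  0.34458351 -0.85269641  1.72299449]
 [ 0.          0.          0.          1.        ]]
top [[478.99693696   0.         325.67872139]
 [  0.         478.99693696 236.44711364]
 [  0.           0.           1.        ]] [0.03098583 0.         0.         0.         0.        ] [[-0.02143163 -0.99973793 -0.00804673  0.02785538]
 [-0.98605601  0.0224655  -0.1648904   0.58008023]
 [ 0.16502796  0.00440066 -0.98627907  1.18161404]
 [ 0.          0.          0.          1.        ]]
```

View pics/scene0.png

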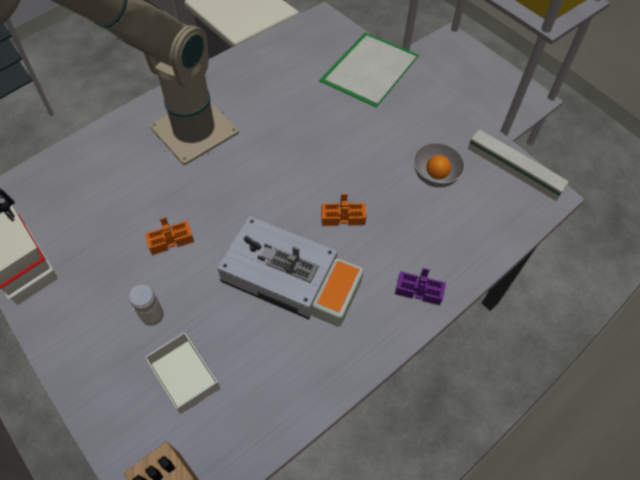

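View pics/top0.png

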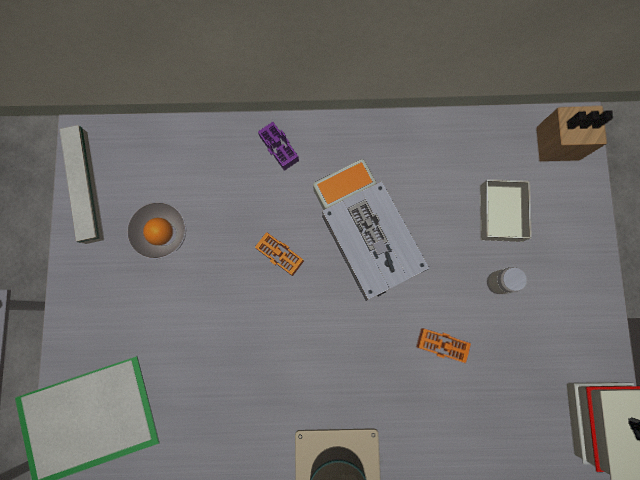

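The picture shows four cassette-shaped things. In the top view they are orange at (279,253), orange at (444,345), purple at (278,145) and grey at (370,227) in the slicer. Only the grey one, seated in the bright block with the key beside it, fits. I'll confirm that in one enlarged crop.

Run:
```python
import cv2,numpy as np
t=cv2.imread('pics/top0.png')[150:310,305:435]
s=cv2.imread('pics/scene0.png')[205:325,210:370]
t=cv2.resize(t,None,fx=3.6,fy=3.6,interpolation=3)[:, :]
cv2.imwrite('pics/tc.png',t)
cv2.imwrite('pics/sc.png',cv2.resize(s,None,fx=5,fy=5,interpolation=3))
```

```text
(no output)
```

View pics/tc.png

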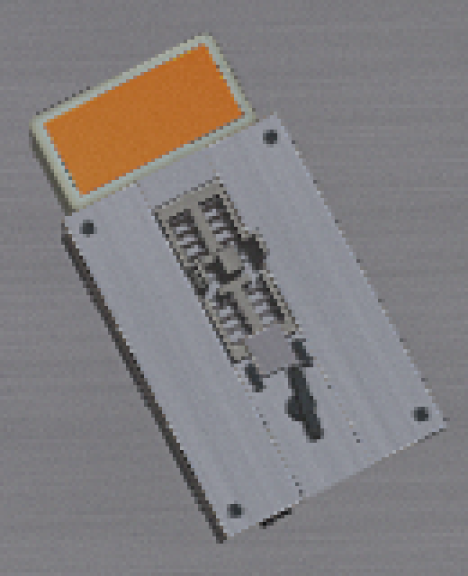

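View pics/sc.png

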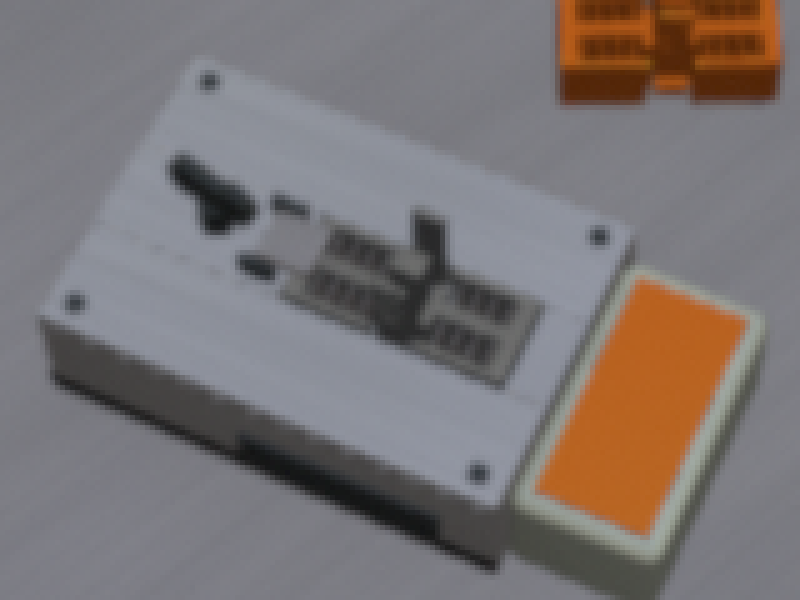

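The crops confirm it: the grey cassette sits in the slicer between key and motor case. In the top crop the deck corners are at (65,218), (278,113), (443,428) and (222,540), and the wings run from (298,370) to (316,436).

```bash
cat > h.py <<'E'
import cv2,numpy as np
from scipy.optimize import least_squares
from rig import manip
def cams(): return {n:manip.read_camera(n) for n in('scene','top')}
def proj(c,P):
    T=c['camera_from_world'];r,_=cv2.Rodrigues(T[:3,:3])
    return cv2.projectPoints(np.array(P,float).reshape(-1,3),r,T[:3,3],c['mtx'],c['dist'])[0][:,0]
def w(p,L):
    L=np.atleast_2d(np.array(L,float));c,s=np.cos(p[2]),np.sin(p[2])
    return np.c_[p[0]+c*L[:,0]-s*L[:,1],p[1]+s*L[:,0]+c*L[:,1],L[:,2]]
E
python3 - <<'E'
from h import *
C=cams()
u=lambda a,s,o:(np.array(a,float)+.5)/s-.5+np.array(o)
D=np.array([[85,85,80],[85,-85,80],[-165,-85,80],[-165,85,80]])/1e3
t=u([[65,218],[278,113],[443,428],[222,540]],3.6,(305,150))
s=u([[635,228],[495,503],[40,318],[195,57]],5,(210,205))
for sel in('both','top','scene'):
    f=lambda p:np.concatenate([(proj(C['top'],w(p,D))-t).ravel()*(sel!='scene'),(proj(C['scene'],w(p,D))-s).ravel()*(sel!='top')])
    r=least_squares(f,[.5,-.05,.5]);print(sel,r.x,np.degrees(r.x[2]),np.round(r.fun,1))
    if sel=='both':p=r.x
np.save('p.npy',p)
print('key',w(p,[-.108,0,.112]),'cas',w(p,[0,0,.11]))
# wing angle: ends observed, at mid-height z
kt=u([[298,370],[316,436]],3.6,(305,150))
for n,e in(('top',kt),):
    k=w(p,[-.108,0,.12])[0]
    for h in(.112,.12):
        g=least_squares(lambda q:(proj(C[n],[[q[0]+s_*.026*np.cos(q[2]),q[1]+s_*.026*np.sin(q[2]),h] for s_ in(1,-1)])-e).ravel(),[k[0],k[1],p[2]])
        print(h,g.x,np.degrees(g.x[2]),g.fun, 'rel',np.degrees(g.x[2]-p[2]))
for d in(0,10,20,30):
    a=p[2]-np.radians(d)  # predicted wing-top ends in crops
    L=[[k[0]+q*.026*np.cos(a),k[1]+q*.026*np.sin(a),.122] for q in(1,-1)]
    print(d,((proj(C['top'],L)-[305,150]+.5)*3.6-.5).round(),((proj(C['scene'],L)-[210,205]+.5)*5-.5).round())
o=manip.get_obs();print(o['time_s'],o['tool_rot'],o['ee_pos'])
E
```

```text
both [ 0.60300836 -0.08938305  0.4436474 ] 25.419123659633115 [-1.2 -0.3 -0.6 -0.5  0.9 -0.5  1.  -0.4  0.3 -0.1 -0.2  1.  -1.1 -1.5
  0.2 -1.2]
top [ 0.60221019 -0.08968718  0.43221977] 24.76436848312662 [-0.9 -0.5  0.1 -0.   0.5  0.5  0.3 -0.1  0.   0.  -0.   0.  -0.  -0.
  0.  -0. ]
scene [ 0.60399909 -0.08921903  0.45695304] 26.181480408769982 [-0.  -0.  -0.  -0.   0.  -0.   0.  -0.   0.3 -0.4  0.7  1.  -0.8 -0.4
 -0.3 -0.5]
key [[ 0.50546361 -0.1357406   0.112     ]] cas [[ 0.60300836 -0.08938305  0.11      ]]
0.112 [ 0.50514939 -0.13852653  0.21877008] 12.534602421112131 [-0.31313089 -1.28085148  0.30974349  1.26101761] rel -12.884521238520984
0.12 [ 0.50426437 -0.13749481  0.21858746] 12.524139016561456 [-0.33102407 -1.35513003  0.32741734  1.33400037] rel -12.894984643071659
0 [[286. 366.]
 [323. 436.]] [[257. 195.]
 [163. 156.]]
10 [[293. 364.]
 [317. 438.]] [[252. 201.]
 [168. 149.]]
20 [[299. 362.]
 [310. 440.]] [[246. 208.]
 [175. 143.]]
30 [[306. 362.]
 [303. 440.]] [[238. 213.]
 [182. 138.]]
0.2 [-1.79937904e+02 -8.30906174e-04  1.53417779e+01] [ 0.17194072 -0.62652616  0.25275519]
```

Call:
play_rows --moves '[[[1,2.82,-2.4,0,0],[1,2.82,-2.4,0,0],[1,2.82,-2.4,0,0],[1,2.82,-2.4,0,0],[1,2.82,-2.4,0,0],[1,2.82,-2.4,0,0],[1,2.82,-2.4,0,0],[1,2.82,-2.4,0,0]]]' --grip_force 50

```text
time_s: 1.2
ee_pos: [0.3394, -0.3809, 0.2533]
tool_rot: [180.0, -0.0, 15.3]
wrist_force: [0.2, 0.9, 0.1]
opening: 0.0853
finger_force: 0.0
```

Call:
play_rows --moves '[[[1,2.82,-2.4,0,0],[1,2.82,-2.4,0,0],[1,2.82,-2.4,0,0],[1,2.82,-2.4,0,0],[1,2.82,-2.4,0,0],[1,2.82,-2.4,0,0],[1,2.82,-2.4,0,0],[1,2.82,-2.4,0,0.05]]]'

```text
time_s: 2.2
ee_pos: [0.5061, -0.1361, 0.2533]
tool_rot: [180.0, -0.0, 12.4]
wrist_force: [1.6, -0.4, 0.4]
opening: 0.0855
finger_force: 0.0
```

Run:
```python
from h import *
o=manip.get_obs();print({k:o[k] for k in('time_s','ee_pos','tool_rot','opening','joint_pos','wrist_force')})
C=cams();a=C['top']['image'][150:310,305:435];b=C['scene']['image'][205:325,210:370]
a=cv2.resize(a,None,fx=3,fy=3,interpolation=3)[:450];b=cv2.resize(b,(400,300),interpolation=3)
m=np.zeros((450,800,3),np.uint8);m[:a.shape[0],:a.shape[1]]=a;m[:300,395:795]=b;cv2.imwrite('pics/a1.png',m[:,:,::-1])
```

```text
{'time_s': 2.2, 'ee_pos': array([ 0.50611082, -0.13612979,  0.25330283]), 'tool_rot': array([ 1.79999564e+02, -2.99096852e-03,  1.24022994e+01]), 'opening': 0.08552080623366749, 'joint_pos': array([ 11.69869205,  25.6784693 ,   0.41317123, 106.9789762 ,
        -0.24459919,  47.34049355, -65.36089931]), 'wrist_force': array([ 1.64442297, -0.37813175,  0.36309456])}
```

View pics/a1.png

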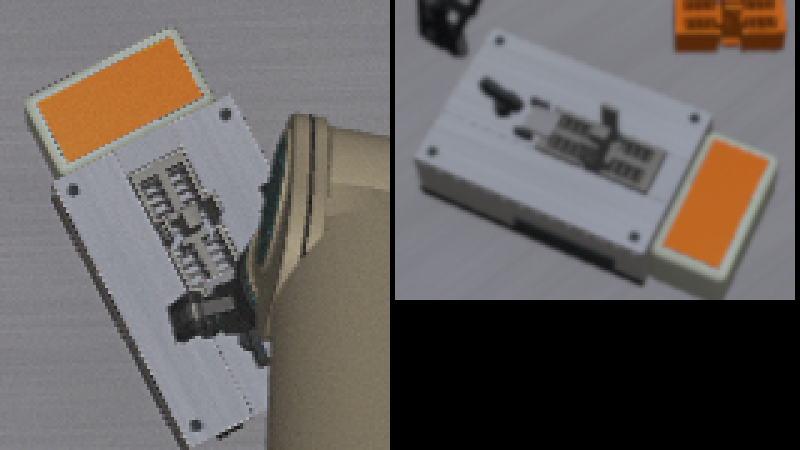

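The top view shows the gripper over the key, and the key and cassette are unchanged in the scene view. Descending and closing.

Call:
play_rows --moves '[[[1,0,0,2,0],[1,0,0,2,0],[1,0,0,2,0],[1,0,0,2,0],[1,0,0,2,0],[1,0,0,2,0],[1,0,0,1,0],[1,0,0,0.6,0]]]'

```text
time_s: 3.3
ee_pos: [0.5054, -0.1375, 0.117]
tool_rot: [180.0, 0.0, 12.5]
wrist_force: [0.6, -0.2, -0.0]
opening: 0.0853
finger_force: 0.0
```

Call:
play_rows --moves '[[[-1,0,0,0,0],[-1,0,0,0,0],[-1,0,0,0,0],[-1,0,0,0,0],[-1,0,0,0,0],[-1,0,0,0,0],[-1,0,0,0,0],[-1,0,0,0,0]]]'

```text
time_s: 4.3
ee_pos: [0.5057, -0.1368, 0.1179]
tool_rot: [-180.0, -0.0, 12.5]
wrist_force: [-0.9, 0.2, 5.4]
opening: 0.0138
finger_force: 48.7
```

Run:
```python
from h import *
o=manip.get_obs();print({k:o[k] for k in('time_s','ee_pos','tool_rot','opening','finger_force','wrist_force','torque')})
```

```text
{'time_s': 4.3, 'ee_pos': array([ 0.50571579, -0.13684718,  0.11791311]), 'tool_rot': array([-1.79993323e+02, -3.56462985e-02,  1.24853140e+01]), 'opening': 0.013756685260631632, 'finger_force': 48.738452196121216, 'wrist_force': array([-0.86207997,  0.18984269,  5.42957867]), 'torque': array([0.2791405 , 0.20158489, 0.02626136])}
```

Call:
play_rows --moves '[[[-0.3,0,0,0,0],[-0.3,0,0,-0.3,0],[-0.3,0,0,-0.3,0],[-1,0,0,0,0],[-1,0,0,0,0],[-1,0,0,0,0],[-1,0,0,0,0],[-1,0,0,0,0]]]'

```text
time_s: 5.3
ee_pos: [0.5057, -0.1369, 0.1236]
tool_rot: [-180.0, -0.0, 12.5]
wrist_force: [-0.7, 1.3, 6.1]
opening: 0.0068
finger_force: 50.5
```

Run:
```python
from h import *
o=manip.get_obs();print({k:o[k] for k in('time_s','ee_pos','tool_rot','opening','finger_force','wrist_force','torque')})
C=cams();b=C['scene']['image'][185:305,200:360]
cv2.imwrite('pics/a2.png',cv2.resize(b,(800,600),interpolation=3)[:,:,::-1])
```

```text
{'time_s': 5.3, 'ee_pos': array([ 0.50574992, -0.13685672,  0.12364208]), 'tool_rot': array([-1.79989789e+02, -3.22262872e-02,  1.24783361e+01]), 'opening': 0.006786649856562572, 'finger_force': 50.549545269459486, 'wrist_force': array([-0.74723533,  1.30045758,  6.09719813]), 'torque': array([ 0.34472923,  0.11390944, -0.0574239 ])}
```

View pics/a2.png

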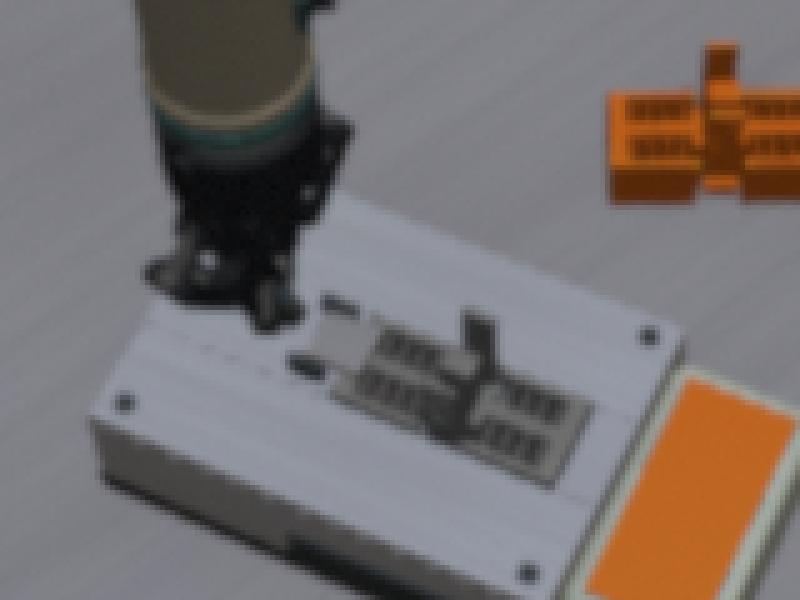

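The scene picture shows the fingers closed on the wings, at about (230,290). An opening of 6.8 mm fits the 8 mm wing; the first grip had caught the stem. Winding now.

Call:
play_rows --moves '[[[-1,0,0,0,0.1],[-1,0,0,0,0.1],[-1,0,0,0,0.1],[-1,0,0,0,0.1],[-1,0,0,0,0.1],[-1,0,0,0,0.1],[-1,0,0,0,0.1],[-1,0,0,0,0.1]]]'

```text
time_s: 6.4
ee_pos: [0.5057, -0.1372, 0.1237]
tool_rot: [-180.0, -0.0, -33.5]
wrist_force: [-1.8, -0.6, 4.8]
opening: 0.0067
finger_force: 50.6
```

Call:
play_rows --moves '[[[-1,0,0,0,0.1],[-1,0,0,0,0.1],[-1,0,0,0,0.1],[-1,0,0,0,0.1],[-1,0,0,0,0.1],[-1,0,0,0,0.1],[-1,0,0,0,0.1],[-1,0,0,0,0]]]'

```text
time_s: 7.4
ee_pos: [0.5054, -0.1374, 0.1236]
tool_rot: [180.0, -0.0, -73.5]
wrist_force: [-1.9, -0.5, 6.4]
opening: 0.0069
finger_force: 50.7
```

Run:
```python
from h import *
o=manip.get_obs();print({k:o[k] for k in('time_s','ee_pos','tool_rot','opening','finger_force','wrist_force','torque','joint_pos')})
```

```text
{'time_s': 7.4, 'ee_pos': array([ 0.50544068, -0.13740753,  0.12364156]), 'tool_rot': array([ 1.79988855e+02, -2.65721184e-02, -7.35145611e+01]), 'opening': 0.0069445949149112545, 'finger_force': 50.70372188463807, 'wrist_force': array([-1.89722946, -0.49941029,  6.43036435]), 'torque': array([ 0.11672638,  0.29572519, -0.02696091]), 'joint_pos': array([  -3.4562188 ,   39.12234401,   23.8320632 ,  114.14922645,
        -28.3425603 ,   32.41311836, -123.57310057])}
```

Call:
play_rows --moves '[[[1,0,0,0,0],[1,0,0,0,0],[1,0,0,0,0],[1,0,0,0,0],[1,0,0,0,-0.18],[1,0,0,0,-0.18],[1,0,0,0,-0.18],[1,0,0,0,-0.18]]]'

```text
time_s: 8.4
ee_pos: [0.5055, -0.1372, 0.1233]
tool_rot: [180.0, -0.0, -31.9]
wrist_force: [0.1, 0.5, 0.0]
opening: 0.0856
finger_force: 0.0
```

Call:
play_rows --moves '[[[1,0,0,0,-0.18],[1,0,0,0,-0.18],[1,0,0,0,-0.18],[1,0,0,0,-0.18],[1,0,0,0,-0.18],[1,0,0,0,-0.18],[1,0,0,0,-0.18],[1,0,0,0,-0.18]]]'

```text
time_s: 9.4
ee_pos: [0.5055, -0.1374, 0.1233]
tool_rot: [180.0, 0.0, 50.6]
wrist_force: [-0.5, 0.4, -0.7]
opening: 0.0849
finger_force: 0.0
```

Call:
play_rows --moves '[[[1,0,0,0,-0.163],[1,0,0,0,-0.163],[1,0,0,0,-0.163],[1,0,0,0,-0.163],[1,0,0,0,-0.163],[1,0,0,0,-0.163],[1,0,0,0,0],[-1,0,0,0,0]]]'

```text
time_s: 10.4
ee_pos: [0.5055, -0.1373, 0.1233]
tool_rot: [-180.0, 0.0, 106.2]
wrist_force: [-1.0, -0.3, 0.8]
opening: 0.0695
finger_force: 0.0
```

Call:
play_rows --moves '[[[-1,0,0,0,0],[-1,0,0,0,0],[-1,0,0,0,0],[-1,0,0,0,0],[-1,0,0,0,0],[-1,0,0,0,0],[-1,0,0,0,0.05],[-1,0,0,0,0.05]]]'

```text
time_s: 11.4
ee_pos: [0.5054, -0.1372, 0.1235]
tool_rot: [-180.0, 0.0, 100.5]
wrist_force: [-1.8, -0.2, 5.3]
opening: 0.0069
finger_force: 51.5
```

Call:
play_rows --moves '[[[-1,0,0,0,0.1],[-1,0,0,0,0.1],[-1,0,0,0,0.1],[-1,0,0,0,0.1],[-1,0,0,0,0.1],[-1,0,0,0,0.1],[-1,0,0,0,0.1],[-1,0,0,0,0]]]'

```text
time_s: 12.4
ee_pos: [0.5052, -0.1371, 0.1235]
tool_rot: [-180.0, 0.0, 60.5]
wrist_force: [-1.9, -0.2, 6.0]
opening: 0.0067
finger_force: 51.5
```

Run:
```python
from h import *
o=manip.get_obs();print({k:o[k] for k in('time_s','ee_pos','tool_rot','opening','finger_force','wrist_force','torque','joint_pos')})
```

```text
{'time_s': 12.4, 'ee_pos': array([ 0.50520368, -0.13713761,  0.1234555 ]), 'tool_rot': array([-1.79978652e+02,  4.19571194e-02,  6.04921525e+01]), 'opening': 0.006713873830590443, 'finger_force': 51.513966768980026, 'wrist_force': array([-1.90812934, -0.20106538,  6.04418941]), 'torque': array([ 0.04890523,  0.52141136, -0.05797641]), 'joint_pos': array([ 20.8916825 ,  37.24216453, -13.16724638, 113.46875106,
        15.5923488 ,  30.99599591, -32.62384128])}
```

Call:
play_rows --moves '[[[-1,0,0,0,0.05],[-1,0,0,0,0.05],[-1,0,0,0,0.03],[-1,0,0,0,0.03],[-1,0,0,0,0.02],[-1,0,0,0,0.02],[-1,0,0,0,0.02],[-1,0,0,0,0.02]]]'

```text
time_s: 13.4
ee_pos: [0.5052, -0.1371, 0.1235]
tool_rot: [180.0, 0.1, 47.1]
wrist_force: [-3.3, -1.2, 6.8]
opening: 0.0069
finger_force: 68.9
```

Run:
```python
from h import *
o=manip.get_obs();print({k:o[k] for k in('time_s','ee_pos','tool_rot','opening','finger_force','wrist_force','torque','joint_pos')})
```

```text
{'time_s': 13.4, 'ee_pos': array([ 0.5051652 , -0.13709   ,  0.12349154]), 'tool_rot': array([1.79999526e+02, 7.10650084e-02, 4.70611477e+01]), 'opening': 0.006878153212587109, 'finger_force': 68.85057929554023, 'wrist_force': array([-3.27621761, -1.15795818,  6.82306593]), 'torque': array([-0.09802382,  0.60712588,  1.24574345]), 'joint_pos': array([ 18.39469034,  36.98315315,  -9.4486798 , 113.54584924,
        11.38283039,  30.37809743, -41.97341289])}
```

The stop is reached: the moment has jumped to 1.2 N m at about 2.7 rad. Releasing, lifting and lining up over the catches.

Call:
play_rows --moves '[[[1,0,0,0,0],[1,0,0,0,0],[1,0,0,0,0],[1,0,0,0,0],[1,0,0,-2.2,0],[1,0,0,-2.2,0],[1,0,0,-2.2,0],[1,0,0,-2.2,0]]]' --grip_force 40

```text
time_s: 14.4
ee_pos: [0.5054, -0.1372, 0.212]
tool_rot: [-180.0, -0.0, 46.7]
wrist_force: [-0.3, -0.2, 0.1]
opening: 0.0856
finger_force: 0.0
```

Call:
play_rows --moves '[[[1,0,0,0,0.124],[1,0,0,0,0.124],[1,0,0,0,0.124],[1,2.7,0,0,0],[1,2.7,0,0,0],[1,2.7,0,0,0],[1,2.7,0,0,0],[1,0,0,0,0]]]'

```text
time_s: 15.4
ee_pos: [0.6045, -0.089, 0.211]
tool_rot: [-180.0, -0.1, 25.6]
wrist_force: [-0.2, 0.7, -1.0]
opening: 0.0854
finger_force: 0.0
```

Run:
```python
from h import *
o=manip.get_obs();print({k:o[k] for k in('time_s','ee_pos','tool_rot','opening','wrist_force','joint_pos')})
p=np.load('p.npy');C=cams()
a=C['top']['image'][165:295,305:435];a=cv2.resize(a,(400,400),interpolation=3)
b=C['scene']['image'][215:295,235:315].copy();b=cv2.resize(b,(400,400),interpolation=3)
cv2.imwrite('pics/a3.png',np.hstack([a,b])[:,:,::-1])
L=np.array([[60,25,84],[60,-25,84],[-60,-25,84],[-60,25,84],[9,-24,130],[-9,-24,130],[9,24,130],[-9,24,130]])/1e3
for n,s,of in(('top',3.6,(305,150)),('scene',5,(210,205))):print(n,((proj(C[n],w(p,L))-of+.5)*s-.5).round().tolist())
```

```text
{'time_s': 15.4, 'ee_pos': array([ 0.60446795, -0.08904833,  0.21099485]), 'tool_rot': array([-1.79972445e+02, -8.07045577e-02,  2.55739554e+01]), 'opening': 0.08535725454850636, 'wrist_force': array([-0.22369768,  0.66121284, -1.00766731]), 'joint_pos': array([  9.16410813,  35.44675062,  -5.42624073,  95.98774727,
         4.1000747 ,  48.70395923, -62.39229663])}
top [[154.0, 209.0], [217.0, 178.0], [297.0, 329.0], [233.0, 361.0], [256.0, 228.0], [268.0, 252.0], [192.0, 260.0], [205.0, 283.0]]
scene [[542.0, 300.0], [499.0, 382.0], [278.0, 290.0], [324.0, 211.0], [403.0, 295.0], [369.0, 281.0], [447.0, 216.0], [413.0, 203.0]]
```

View pics/a3.png

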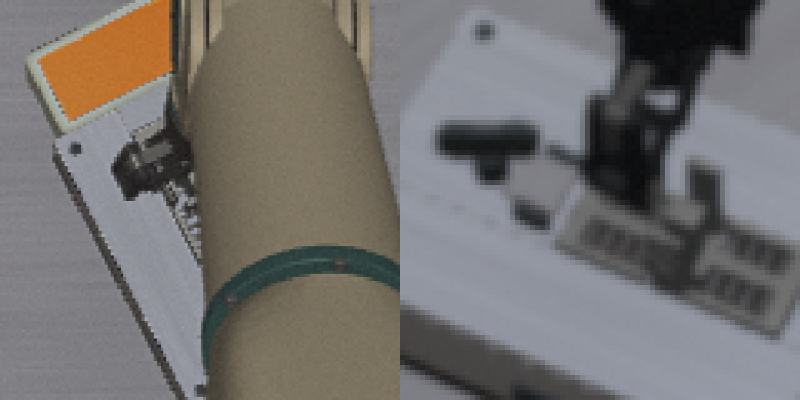

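The scene half shows the wings swung round at (490,140), in this picture's pixels, and the bolt at (540,190) drawn back off the cassette's end. The rim and catch projections match the earlier crops to about 1 px. Descending and pinching.

Call:
play_rows --moves '[[[1,0,0,1.4,0],[1,0,0,1.4,0],[1,0,0,1.4,0],[1,0,0,1.4,0],[1,0,0,1.4,0],[1,0,0,1.4,0],[1,0,0,0.9,0],[1,0,0,0.3,0]]]'

```text
time_s: 16.5
ee_pos: [0.6029, -0.0907, 0.1146]
tool_rot: [-180.0, 0.0, 25.4]
wrist_force: [-1.0, 0.2, -0.1]
opening: 0.0858
finger_force: 0.0
```

Call:
play_rows --moves '[[[-1,0,0,0,0],[-1,0,0,0,0],[-1,0,0,0,0],[-1,0,0,0,0],[-1,0,0,0,0],[-1,0,0,0,0],[-1,0,0,0,0],[-1,0,0,0,0]]]'

```text
time_s: 17.5
ee_pos: [0.6034, -0.0899, 0.1172]
tool_rot: [-180.0, -0.1, 25.5]
wrist_force: [-3.9, 2.3, 11.6]
opening: 0.0259
finger_force: 40.4
```

Run:
```python
from h import *
o=manip.get_obs();print({k:o[k] for k in('time_s','ee_pos','tool_rot','opening','finger_force','wrist_force','torque')})
```

```text
{'time_s': 17.5, 'ee_pos': array([ 0.60338571, -0.08992437,  0.11723037]), 'tool_rot': array([-1.79995516e+02, -7.81197536e-02,  2.54628746e+01]), 'opening': 0.025935652783777394, 'finger_force': 40.417887568473816, 'wrist_force': array([-3.9459408 ,  2.27678431, 11.61598025]), 'torque': array([0.39205703, 0.73371938, 0.03184679])}
```

Call:
play_rows --moves '[[[-1,0,0,-0.2,0],[-1,0,0,-0.2,0],[-1,0,0,-0.2,0],[-1,0,0,-0.3,0],[-1,0,0,-0.4,0],[-1,0,0,-0.4,0],[-1,0,0,-0.4,0],[-1,0,0,-0.4,0]]]'

```text
time_s: 18.5
ee_pos: [0.6031, -0.0908, 0.1407]
tool_rot: [180.0, -0.0, 25.4]
wrist_force: [0.7, 0.4, -4.1]
opening: 0.0258
finger_force: 39.5
```

Run:
```python
from h import *
o=manip.get_obs();print({k:o[k] for k in('time_s','ee_pos','tool_rot','opening','finger_force','wrist_force','torque')})
C=cams();b=C['scene']['image'][205:315,220:360]
cv2.imwrite('pics/a4.png',cv2.resize(b,(700,550),interpolation=3)[:,:,::-1])
```

```text
{'time_s': 18.5, 'ee_pos': array([ 0.60310438, -0.09078219,  0.140665  ]), 'tool_rot': array([ 1.79996079e+02, -6.94188416e-03,  2.54268297e+01]), 'opening': 0.025787142754198567, 'finger_force': 39.53687846660614, 'wrist_force': array([ 0.68176022,  0.37285192, -4.12122344]), 'torque': array([ 0.01404085, -0.0333278 ,  0.00946862])}
```

View pics/a4.png

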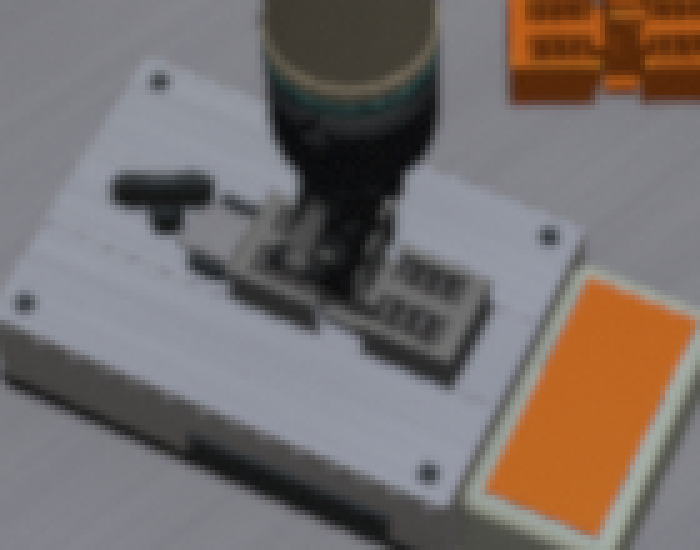

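The cassette is rising level with the fingers, its near rim corner at (450,380), and the wrist carries about 3–4 N. Lifting the rest of the way.

Call:
play_rows --moves '[[[-1,0,0,-0.8,0],[-1,0,0,-1.2,0],[-1,0,0,-1.4,0],[-1,0,0,-1.4,0],[-1,0,0,-1.3,0],[-1,0,0,-0.9,0],[-1,0,0,-0.6,0],[-1,0,0,0,0]]]'

```text
time_s: 19.6
ee_pos: [0.6032, -0.0908, 0.2166]
tool_rot: [180.0, -0.0, 25.4]
wrist_force: [0.5, -0.2, -3.8]
opening: 0.0255
finger_force: 39.8
```

Call:
play_rows --moves '[[[-1,0,0,0,0],[-1,0,0,0,0],[-1,0,0,0,0],[-1,0,0,0,0],[-1,0,0,0,0],[-1,0,0,0,0],[-1,0,0,0,0],[-1,0,0,0,0]]]'

```text
time_s: 20.6
ee_pos: [0.6031, -0.0907, 0.2163]
tool_rot: [180.0, -0.0, 25.4]
wrist_force: [-0.4, -0.5, -4.2]
opening: 0.0259
finger_force: 39.8
```

Run:
```python
from h import *
o=manip.get_obs();print({k:o[k] for k in('time_s','ee_pos','tool_rot','opening','finger_force','wrist_force','torque')})
C=cams();b=C['scene']['image'][185:315,200:360]
cv2.imwrite('pics/a5.png',cv2.resize(b,(720,585),interpolation=3)[:,:,::-1])
p=np.load('p.npy')
L=np.array([[60,25,184],[60,-25,184],[-60,-25,184],[-60,25,184],[60,-25,145],[-60,-25,145]])/1e3
print(((proj(C['scene'],w(p,L))-(200,185)+.5)*4.5-.5).round().tolist())
```

```text
{'time_s': 20.6, 'ee_pos': array([ 0.60310397, -0.09074746,  0.21634221]), 'tool_rot': array([ 1.79997930e+02, -6.08750619e-03,  2.54283435e+01]), 'opening': 0.02587054370847982, 'finger_force': 39.78486120700836, 'wrist_force': array([-0.44762521, -0.50408672, -4.20577395]), 'torque': array([-0.01045689, -0.02574877, -0.01319402])}
[[537.0, 266.0], [496.0, 343.0], [284.0, 256.0], [328.0, 182.0], [495.0, 380.0], [289.0, 295.0]]
```

View pics/a5.png

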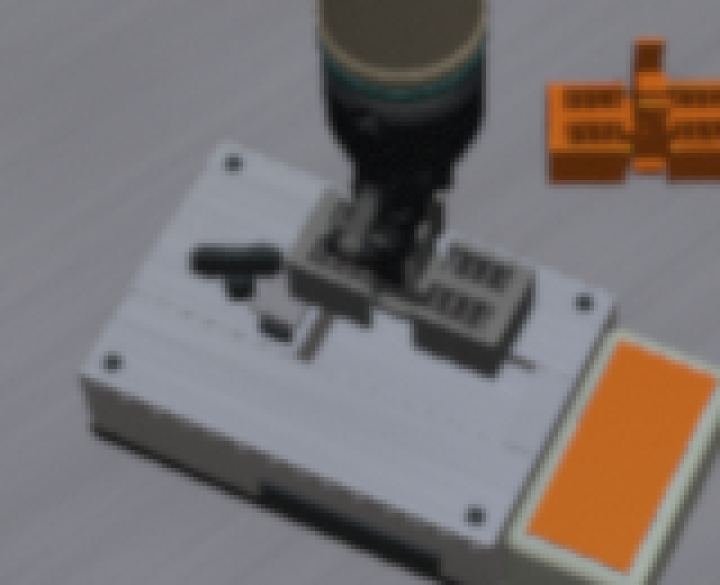

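The cassette hangs level and still. Its rim corners at about (535,270), (497,345) and (285,260) match the projection for 100 mm above the seat. Handing in.

```bash
python3 -c "from rig import manip;print(manip.sign_off())"
```

```text
the job is handed in; nothing more can be done
None
```

The key was wound clockwise to its stop in two partial turns, and the cassette is held level and still by its pinched catches about 10 cm above its seat; the job was handed in at about 20.7 s.

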